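# Fish a bushing out from under a wire rack and press it home

### The job

A bronze flanged bushing has slipped under the low wire rack. Take the bent hook from its cradle, fish the bushing out into the open with it (do not reach under the rack with the fingers), and lay the hook aside on the worktop, clear of the rack, or back in its cradle. Then press the bushing, flange up, fully home in the bore of the blue housing until its shoulder is flush on the housing's top, without disturbing the grease tub, the rubber mount or the small carton.

Things in the scene. Friction and masses are not known exactly. Their poses are not given: they have to be found in the camera images.
- rack: Fixed two-tier chrome wire rack, open at the front, 340 mm wide. Origin: on the worktop below the middle of the lower tier's front edge; +x goes level in under the rack, y across, z up. Lower tier: x 0 to 0.22 m, underside 92 mm up. 16 mm posts at its four corners, a thin brace from each front post to the overhang. Wires along x every 40 mm. The things standing on it are fixed.
- rack_lip (a point): Middle of the front edge of the rack's upper tier, which overhangs the lower by 130 mm (rack x -0.13 to 0.22 m); its underside is 301 mm above the worktop, so a hand that holds the hook under it must be tilted.
- bushing: Loose bronze flanged bushing, 0.25 to 0.45 kg, standing flange up under the lower tier, 80 to 130 mm in (rack x) and within 40 mm of the middle (rack y). Origin: centre of its lower end, z up its axis. Height 40 mm; body diameter 50, 30 mm long, chamfered at its lower end; flange diameter 61, 10 mm thick, on top; through bore 37 mm.
- bushing_shoulder (a point): Point on the bushing's axis at the underside of the flange (the shoulder), 30 mm above its lower end.
- hook: Loose bent 8 mm steel rod with orange handle, 0.16 kg, in the cradle. Origin: centre line at the bend. The leg runs 150 mm along +x (level at the start); its end turns down (-z) into a nose. From the bend the handle rises back along (-0.643, 0, 0.766), 40 degrees off vertical: a bar 18 mm wide across y, 26 mm deep, 72 to 157 mm from the bend. Grip it across y, fingers along (0.643, 0, -0.766).
- hook_grip (a point): Point in the middle of the hook's handle, 112 mm from the bend, axes as the hook's.
- hook_tip (a point): Lowest point of the hook's nose, 143 mm along x from the bend, 28 mm below the leg; the nose leans 16 degrees back towards the handle.
- cradle: Fixed grey cradle, base 200 x 50 mm. Origin: on the worktop below the resting hook's bend, axes as the resting hook's. The leg's centre line rests 55 mm up in two notched posts (x 15 and 125 mm, 75 mm high); a taller fork (x -30 mm, 104 mm high) steadies the rod below the handle. Slots 11 mm wide, flared, open upward: the hook lifts straight out.
- housing: Fixed blue bearing housing, block 100 x 100 x 45 mm with a vertical 53 mm bore and four 4 mm high screw heads 40 mm from its middle in x and y. Origin: centre of its underside. A black spacer ring in the bore (joint spacer) lies 16 mm below the top face; the bushing must push it down about 14 mm. It resists with about 9 N and stays where it is left.
- housing_bore (a point): Centre of the bore's mouth, on the housing's top face, 45 mm above the worktop.
- spacer (a joint): Travel of the stiff spacer ring down in the housing's bore, m: 0 at the start, about 0.014 when the bushing's shoulder is flush on the housing.
- grease_tub: Bystander: white tub of grease with blue lid, 68 mm wide, 53 mm high. Origin: centre of its underside.
- mount: Bystander: black rubber mount with a steel stud, 68 mm wide, 58 mm high. Origin: centre of its underside.
- carton_cube: Bystander: small brown carton, 64 x 63 x 63 mm. Origin: centre of its underside.

How it is judged:
On the way:
1. the bushing is out in the open, its centre more than 60 mm in front of the rack's lower tier (x of bushing in the frame of rack below -0.06 m), for 0.2 s.
At the end, for the whole second after the job is handed in: The bushing sits flange up in the bore, within 4 mm and 3 degrees of its axis, the shoulder within 2 mm of the housing's top, the spacer pushed down over 10 mm; the hook is at rest on the worktop or in its cradle, its nose not under the rack's lower tier; both are released (horizontal distance between bushing_shoulder and housing_bore below 0.004 m and z of bushing_shoulder in the frame of housing between 0.042 and 0.047 m and angle between bushing's own z axis and vertical below 0.06 rad and value of joint spacer above 0.01 m and linear speed of bushing below 0.02 m/s and (x of hook_tip in the frame of rack below 0 m or y of hook_tip in the frame of rack above 0.18 m or y of hook_tip in the frame of rack below -0.18 m) and height (world z) of hook between -0.01 and 0.12 m and linear speed of hook below 0.03 m/s); the robot touches nothing.
It fails at once if the robot itself touches the bushing while it is still under the rack's lower tier (x of bushing in the frame of rack between -0.03 and 0.25 m and height (world z) of bushing below 0.06 m and contact force between any of the fingers, the arm and bushing above 0.5 N and y of bushing in the frame of rack between -0.17 and 0.17 m).
It fails at once if the grease tub, the rubber mount or the small carton is moved by more than 30 mm (distance of any of grease_tub, mount, carton_cube from where it was at the start of the episode above 0.03 m).
It also fails if it takes over 72 s, if anything falls off the work surface, if the arm or the gripper's body presses on something with over 40 N, if the wrist force passes 120 N, or if a joint passes its speed limit or range.

### The arm

A 6-joint arm with a two-finger parallel gripper is mounted at the origin on a cart in front of the work surface, level with it; the furniture and walls round the work are solid. World frame = base frame: x ahead of the robot, y to its left, z up, the work surface at z = 0. Lengths are in m, angles in rad, forces in N, time in s.
With the tool pointing down it reaches from about 0.3 to 0.875 m from the base axis. Payload 6.4 kg.
Tool frame: the origin (TCP) lies at the very end of the fingers, on their centre line; the grasp point (between the pads) lies 19 mm behind it; z points along the fingers, y is the line along which they close (so a half turn about z gives the same grasp; the last joint's range is limited). The gripper opens to 85 mm and grips with 20 to 120 N. Pads are 22 mm wide; open, the fingers measure 114 mm over their backs; the gripper's body (76 mm by 85 mm) begins 54 mm behind the grasp point. The pads swing forward as they close: fully open they stand 13 mm farther back than shut.
Start: joints at [1.076, 0.181, 1.607, -0, 1.354, -0.206], TCP at [0.164, 0.551, 0.231] pointing down, gripper open.
Joint ranges: [-2.99, 2.99], [-0.89, 2.07], [0.3, 2.58], [-1.14, 4.28], [0, 2.63], [-3.12, 3.12]. Speed limits (rad/s): [2.57, 2.57, 3.01, 3.14, 3.14, 3.14].

### API

Orientations are given as a unit quaternion [x, y, z, w].
In Python, from cell import r gives the robot as it stands.
- The arm moves only by the shell command python3 inch.py 'ROWS' [FORCE]. ROWS is a JSON object whose key "moves" holds a list of rows, 1 to 8 of them, each of 5 numbers: dx, dy, dz in shares of the most that a row can go, 1 being 62.5 mm, then a turn about the tool's z in rad, then the finger opening in m; each row shifts and turns the commanded pose from where the row before left it, along the tool's axes as they then stand; what a row does not reach is not made up. A row lasts 1/8 s, in which the tool goes at most 0.0625 m and 0.188 rad, less where a joint would pass 70% of its speed; a pose out of reach is approached as far as the arm can. The fingers move at their own pace and stop on an object; FORCE is the grip in N (left out, the last holds). Time passes only in rows, so rows that do not move let the fingers close. It prints the time, the measured TCP pose, the force, the opening and the grip force at its end. Input that does not fit is refused with a message, and nothing moves.
- r.read_state(): the state, without advancing time (a new reading comes with each control period).
- r.snapshot(name): name is "scene" or "top" or "wrist"; returns a dict with "frame" (400x640x3 uint8, red, green, blue), "camera_matrix" (3x3 intrinsics, pixels), "eye" and "attitude" of the camera in the world; the wrist camera has in their place "T_tool_cam" (4x4, takes a point from camera to tool coordinates, whose origin is the TCP and whose axes are the flange's). Camera axes: x right, y up, looking along -z (the intrinsics and any distortion apply to the point x, -y, -z); pixel columns grow to the right and rows downward; lengths in m; the calibration is good to about 2 mm. A picture is of the moment at which its call begins: read the wrist's pose just before it. There is no depth.
- r.sign_off(): hands the job in; it is judged then, once.
The state is a dict: "clock": time; "q": joint angles; "qd": joint speeds; "joint_efforts": joint torques, N m; "tcp_pos": TCP position; "tcp_rot": TCP orientation; "force": force on the tool from outside, world axes, zero at the start; "moment": the same for the moment, N m; "grip_width": finger opening in m; "finger_force": force on a finger pad.
Only numpy, scipy, OpenCV 4.12 (cv2) and the standard library are available. Lean on these libraries where they do the work, as an engineer would, in place of code of your own. Each camera call takes 0.05 s, during which the arm holds its last target. There are 200 camera calls.

## Working session

There is one attempt and no reset: what is moved stays moved. The work goes in short steps, Python scripts to look and compute and a shell command to move; the robot and the scene stay as the last step left them, time stands still between calls to the robot, and variables do not carry over. Pictures are saved under pics/ and viewed, at most 10 in all, crops included, and the job is handed in when it is done.

```bash
ls; mkdir -p pics
python3 - <<'E'
from cell import r
import cv2,numpy as np
s=r.read_state();print(s)
for n in("scene","top"):
    d=r.snapshot(n);cv2.imwrite(f"pics/{n}0.png",d["frame"][:,:,::-1])
    print(n,d["camera_matrix"],d["eye"],d["attitude"],[k for k in d])
E
```

```text
cell.py
inch.py
pics
{'clock': 0.0, 'q': array([ 1.07572347e+00,  1.81551318e-01,  1.60806351e+00, -1.85489155e-05,
        1.35380226e+00, -2.06357479e-01]), 'qd': array([ 0.0003695 , -0.00051047, -0.0014646 , -0.00032589,  0.00011256,
        0.00146938]), 'joint_efforts': array([-8.57574069e-04, -4.44864321e+01, -3.51341772e+01, -3.78952582e-04,
        9.15952987e-03, -3.62910521e-05]), 'tcp_pos': array([0.16345204, 0.55067055, 0.23035157]), 'tcp_rot': array([ 1.43854786e-01,  9.89598387e-01, -8.59795825e-04, -3.04904912e-04]), 'force': array([-0.31446729,  0.29296488, -0.21386238]), 'moment': array([ 0.01012331, -0.07263205, -0.05465541]), 'finger_force': 0.0, 'grip_width': 0.08528914220312843}
scene [[450.85987343   0.         319.48219395]
 [  0.         450.85987343 197.66510159]
 [  0.           0.           1.        ]] [-0.20249241 -0.6932956   0.86538036] [ 0.42583345 -0.20382888 -0.36210766  0.80373982] ['frame', 'camera_matrix', 'eye', 'attitude']
top [[476.66434059   0.         316.90157722]
 [  0.         476.66434059 204.40636364]
 [  0.           0.           1.        ]] [ 0.4721178  -0.0456783   1.54348556] [ 0.0177967  -0.02592766 -0.70614499  0.70736857] ['frame', 'camera_matrix', 'eye', 'attitude']
```
View pics/scene0.png

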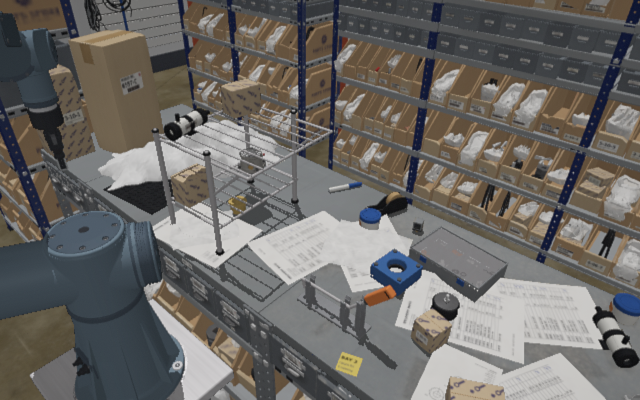

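View pics/top0.png

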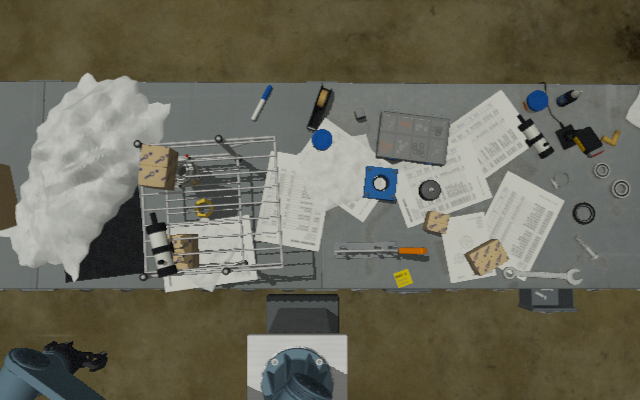

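Scene view: the bushing is a gold spot under the rack at about (238,205). The cradle and hook run (310,290)–(395,295) and the housing is at (397,270). In the top view the bushing is at (205,208), the hook (335–428,250), the housing (380,183), and the rack opens to the right (-y). I'll enlarge these areas.

Create h.py:
```python
import numpy as np,cv2
from scipy.spatial.transform import Rotation as R
from scipy.optimize import least_squares
K={"scene":(450.85987343,319.48219395,197.66510159),"top":(476.66434059,316.90157722,204.40636364)}
E={"scene":(np.array([-0.20249241,-0.6932956,0.86538036]),R.from_quat([0.42583345,-0.20382888,-0.36210766,0.80373982])),
"top":(np.array([0.4721178,-0.0456783,1.54348556]),R.from_quat([0.0177967,-0.02592766,-0.70614499,0.70736857]))}
def ray(n,u,v):
    f,cx,cy=K[n];e,A=E[n];d=A.apply([(u-cx)/f,-(v-cy)/f,-1]);return e,d/np.linalg.norm(d)
def atz(n,u,v,z):
    e,d=ray(n,u,v);return e+d*(z-e[2])/d[2]
def tri(rays):
    M=np.zeros((3,3));b=np.zeros(3)
    for e,d in rays:
        P=np.eye(3)-np.outer(d,d);M+=P;b+=P@e
    p=np.linalg.solve(M,b);return p,[float(np.linalg.norm(np.cross(p-e,d))) for e,d in rays]
def two(s,t): return tri([ray("scene",*s),ray("top",*t)])
def proj(n,p):
    f,cx,cy=K[n];e,A=E[n];c=A.inv().apply(np.asarray(p)-e);return np.array([cx-f*c[...,0]/c[...,2],cy+f*c[...,1]/c[...,2]]).T
def tile(im,x,y,w,h,s):
    t=cv2.resize(im[y:y+h,x:x+w],None,fx=s,fy=s,interpolation=cv2.INTER_CUBIC)
    for k in range((x+19)//20*20,x+w,20):
        cv2.line(t,((k-x)*s,0),((k-x)*s,5),(0,0,255));cv2.putText(t,str(k),(int((k-x)*s)+1,15),0,.35,(0,0,255))
    for k in range((y+19)//20*20,y+h,20):
        cv2.line(t,(0,(k-y)*s),(5,(k-y)*s),(0,0,255));cv2.putText(t,str(k),(7,int((k-y)*s)+4),0,.35,(0,0,255))
    return t
```

Run:
```python
import cv2,numpy as np
from h import *
s=cv2.imread("pics/scene0.png");t=cv2.imread("pics/top0.png")
a=np.vstack([np.hstack([tile(s,296,225,130,100,3),tile(s,145,120,130,100,3)]),np.hstack([tile(t,327,160,130,100,3),tile(t,160,170,130,100,3)])])
cv2.imwrite("pics/c1.png",a);print(a.shape)
```

```text
(600, 780, 3)
```

View pics/c1.png

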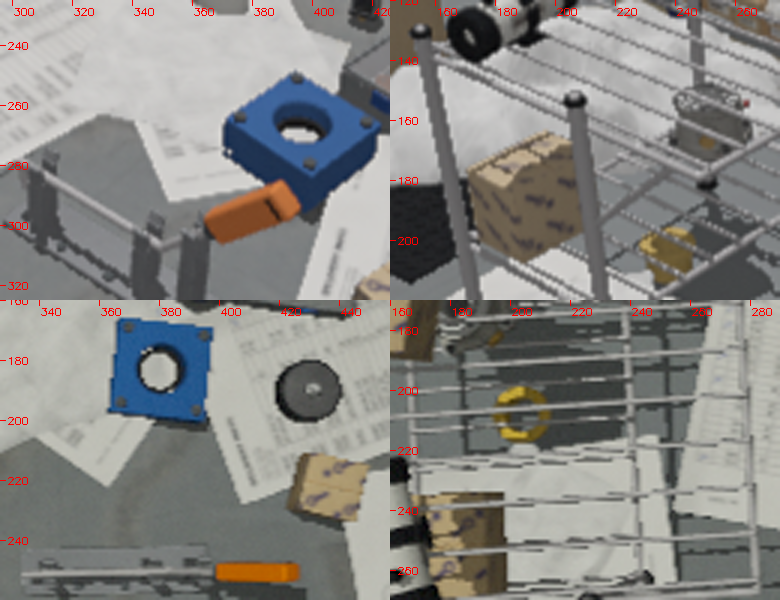

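Run:
```python
from h import *
np.set_printoptions(precision=4,suppress=True)
S=lambda x,y:(296+x/3,225+y/3); T=lambda x,y:(327+x/3,160+(y-300)/3)
S2=lambda x,y:(145+(x-390)/3,120+y/3);T2=lambda x,y:(160+(x-390)/3,170+(y-300)/3)
hs=[]
for a,b in [((297,77),(128,327)),((240,117),(121,402)),((310,163),(200,408)),((367,123),(207,335))]:
    p=two(S(*a),T(*b));hs.append(p[0]);print("screw",p)
print("mean",np.mean(hs,0))
print("leg end",two(S(30,170),T(22,574)),atz("top",*T(22,574),.055),atz("scene",*S(30,170),.055))
print("bend",atz("scene",*S(163,247),.055), atz("top",*T(165,572),.055))
print("handle end",two(S(288,200),T(298,572)),"low",two(S(215,225),T(215,572)))
print("bush",two(S2(668,240),T2(522,413)),atz("top",*T2(522,413),.04))
print("bush scene at .04",atz("scene",*S2(668,240),.04))
fl=two(S2(575,98),(228,271));print("post left front? ",fl)
print("post back left",two(S2(422,32),(145,277)))
for h in(.3,.31,.32,.33,.35): print(h,[atz("top",*q,h)[:2] for q in((138,144),(219,139),(145,277),(228,271))])
print("upper front far corner",two((330,131),(276,137)))
print("feet",atz("scene",220,251,0),atz("scene",295,201,0),atz("scene",171,224,0))
```

```text
screw (array([ 0.678 , -0.2303,  0.0461]), [0.0007032975412090321, 0.0007032975412089692])
screw (array([ 0.5983, -0.2222,  0.0447]), [0.00011791824465083596, 0.00011791824465072312])
screw (array([ 0.5907, -0.3034,  0.0462]), [0.0020579210063135724, 0.002057921006313611])
screw (array([ 0.6688, -0.3126,  0.0452]), [0.0009475347070304101, 0.0009475347070305156])
mean [ 0.634  -0.2672  0.0455]
leg end (array([ 0.4211, -0.1215,  0.0417]), [0.005026291948105198, 0.0050262919481051304]) [ 0.4181 -0.1172  0.055 ] [ 0.4144 -0.1343  0.055 ]
bend [ 0.4214 -0.2706  0.055 ] [ 0.4204 -0.2657  0.055 ]
handle end (array([ 0.4236, -0.3736,  0.1755]), [0.0018610037276364287, 0.0018610037276363168]) low (array([ 0.424 , -0.3109,  0.1058]), [0.0029871440091866898, 0.002987144009186591])
bush (array([0.5539, 0.293 , 0.0404]), [0.00037529739328781634, 0.00037529739328787223]) [0.5542 0.2928 0.04  ]
bush scene at .04 [0.554  0.2937 0.04  ]
post left front?  (array([0.377 , 0.1659, 0.3287]), [0.0017609632799484257, 0.0017609632799484355])
post back left (array([0.3627, 0.3742, 0.3266]), [0.00034315271295722174, 0.00034315271295714585])
0.3 [array([0.7069, 0.4096]), array([0.7209, 0.1978]), array([0.3606, 0.3831]), array([0.3761, 0.1697])]
0.31 [array([0.705 , 0.4059]), array([0.7189, 0.1958]), array([0.3615, 0.3797]), array([0.3769, 0.168 ])]
0.32 [array([0.7031, 0.4023]), array([0.7169, 0.1939]), array([0.3624, 0.3762]), array([0.3777, 0.1663])]
0.33 [array([0.7012, 0.3986]), array([0.7149, 0.1919]), array([0.3633, 0.3728]), array([0.3784, 0.1645])]
0.35 [array([0.6975, 0.3913]), array([0.7109, 0.188 ]), array([0.3651, 0.3659]), array([0.38  , 0.1611])]
upper front far corner (array([0.7232, 0.05  , 0.3067]), [0.00330481078033767, 0.003304810780337413])
feet [0.3814 0.1752 0.    ] [0.7184 0.1932 0.    ] [0.3609 0.3918 0.    ]
```

The scene shows the housing bore at about (0.634,-0.267), the bushing at (0.554,0.293) and the rack origin near (0.547,0.172) with its x along +y. The hook bend is near (0.420,-0.267,0.055), also pointing +y. The rows give no direct tilt, so I'll test in free space whether going past the reach limit tilts the hand.

The manual's scale: shifts go in shares of 62.5 mm. Converting my numbers, 0.057 m is 0.912, 0.017 m is 0.272.

```bash
python3 inch.py '{"moves":[[0.912, 0, 0, 0, 0.085], [0.912, 0, 0, 0, 0.085], [0.912, 0, 0, 0, 0.085], [0.272, 0.912, 0, 0, 0.085], [0.272, 0.912, 0, 0, 0.085], [0.272, 0.912, 0, 0, 0.085], [0.272, 0.912, 0, 0, 0.085], [0.272, 0.912, 0, 0, 0.085]]}'; python3 inch.py '{"moves":[[0.272, 0.912, 0, 0, 0.085], [0.272, 0.912, 0, 0, 0.085]]}';python3 -c "
from cell import r
s=r.read_state();print(s['q'],s['tcp_pos'],s['tcp_rot'])"
```

```text
clock: 1.1
tcp_pos: [-0.0002, 0.8878, 0.2309]
tcp_rot: [0.144, 0.99, -0.0, 0.0]
force: [0.1, 0.9, 1.1]
grip_width: 0.0851
finger_force: 0.0
clock: 1.35
tcp_pos: [-0.0008, 0.9313, 0.2025]
tcp_rot: [0.144, 0.989, 0.021, -0.004]
force: [0.9, 0.8, -1.1]
grip_width: 0.085
finger_force: 0.0
[1.44205938 1.08984315 0.30678314 0.00800813 1.70260275 0.16134217] [-7.72268510e-04  9.31330478e-01  2.02469798e-01] [ 0.14389421  0.98935848  0.02111273 -0.00430204]
```

To row units: 0.052 m is 0.832, -0.03 m is -0.48.

```bash
python3 inch.py '{"moves":[[0.256, 0.832, -0.48, 0, 0.085], [0.256, 0.832, -0.48, 0, 0.085], [0.256, 0.832, -0.48, 0, 0.085]]}';python3 -c "
from cell import r
from scipy.spatial.transform import Rotation as R
s=r.read_state();print(s['q'],s['tcp_pos'],R.from_quat(s['tcp_rot']).as_matrix())"
```

```text
clock: 1.72
tcp_pos: [-0.0017, 0.955, 0.2887]
tcp_rot: [0.143, 0.985, 0.091, -0.013]
force: [-0.4, 0.4, 0.6]
grip_width: 0.0852
finger_force: 0.0
[1.4410815  1.00504875 0.29765147 0.02340423 1.65576195 0.16305787] [-0.00172128  0.95498941  0.28865558] [[-9.58641544e-01  2.84615899e-01  4.24865912e-04]
 [ 2.79856579e-01  9.42337276e-01  1.83523168e-01]
 [ 5.18332445e-02  1.76051835e-01 -9.83015293e-01]]
```

To row units: 0.05 m is 0.8, -0.03 m is -0.48.

```bash
python3 inch.py '{"moves":[[0.24, 0.8, -0.48, 0, 0.085], [0.24, 0.8, -0.48, 0, 0.085], [0.24, 0.8, -0.48, 0, 0.085], [0.24, 0.8, -0.48, 0, 0.085]]}';python3 -c "
from cell import r
from scipy.spatial.transform import Rotation as R
s=r.read_state();print(s['q'],s['tcp_pos'],R.from_quat(s['tcp_rot']).as_matrix())"
```

```text
clock: 2.22
tcp_pos: [-0.0018, 0.9668, 0.3864]
tcp_rot: [0.142, 0.976, 0.162, -0.024]
force: [-0.2, 0.1, 0.1]
grip_width: 0.085
finger_force: 0.0
[1.43594837 0.90630065 0.29773407 0.04366354 1.61209885 0.16294215] [-0.00175103  0.96677488  0.3864289 ] [[-9.58566652e-01  2.84868212e-01 -2.76180027e-04]
 [ 2.69575224e-01  9.07419081e-01  3.22365955e-01]
 [ 9.20824243e-02  3.08934803e-01 -9.46615083e-01]]
```

To row units: 0.05 m is 0.8, -0.03 m is -0.48.

```bash
python3 inch.py '{"moves":[[0.24, 0.8, -0.48, 0, 0.085], [0.24, 0.8, -0.48, 0, 0.085], [0.24, 0.8, -0.48, 0, 0.085], [0.24, 0.8, -0.48, 0, 0.085], [0.24, 0.8, -0.48, 0, 0.085], [0.24, 0.8, -0.48, 0, 0.085], [0.24, 0.8, -0.48, 0, 0.085], [0.24, 0.8, -0.48, 0, 0.085]]}';python3 -c "
from cell import r
from scipy.spatial.transform import Rotation as R
s=r.read_state();print(s['q'],s['tcp_pos'],R.from_quat(s['tcp_rot']).as_matrix())"
```

```text
clock: 3.22
tcp_pos: [-0.0021, 0.9431, 0.6105]
tcp_rot: [0.137, 0.943, 0.3, -0.044]
force: [-1.0, -0.1, -0.0]
grip_width: 0.0852
finger_force: 0.0
[1.41732521 0.67930114 0.29862621 0.08934866 1.55382757 0.16187938] [-0.00210366  0.94310825  0.61052873] [[-9.58518325e-01  2.85029311e-01 -9.55466160e-04]
 [ 2.32178781e-01  7.82724200e-01  5.77439036e-01]
 [ 1.65334917e-01  5.53264059e-01 -8.16433247e-01]]
```

The limit does tilt the hand, and the tilt persists (35° now, towards +y). I'll add two rows to reach 40°, then write a small planner.

To row units: 0.05 m is 0.8, -0.03 m is -0.48.

```bash
python3 inch.py '{"moves":[[0.24, 0.8, -0.48, 0, 0.085], [0.24, 0.8, -0.48, 0, 0.085]]}'
cat > plan.py <<'E'
# prints rows in tool axes: go(target TCP, turn, n) chained from the present pose
from cell import r
from h import *
def st():
    s=r.read_state();return np.array(s['tcp_pos']),R.from_quat(s['tcp_rot']),s
def show():
    p,A,s=st();M=A.as_matrix();print("q",np.round(s['q'],2),"t",round(s['clock'],2),"p",p.round(4));print("x",M[:,0].round(3),"y",M[:,1].round(3),"z",M[:,2].round(3))
def rows(wps):
    p,A,_=st()
    for w,turn in wps:
        d=np.array(w)-p;n=max(1,int(np.ceil(max(np.linalg.norm(d)/.06,abs(turn)/.18))))
        out=[]
        for k in range(n):
            t=A.inv().apply(d/n);out.append([*t.round(4).tolist(),round(turn/n,4)]);A=A*R.from_rotvec([0,0,turn/n])
        p=np.array(w);print(n,"x",out[0] if turn==0 else out)
E
python3 - <<'E'
from plan import *
show();rows([((0.1,.55,.65),0),((.4,.1,.5),0),((.42,-.404,.219+.1),0),((.421,-.404,.219),1.28)])
E
```

```text
clock: 3.48
tcp_pos: [-0.0021, 0.9267, 0.6682]
tcp_rot: [0.135, 0.932, 0.333, -0.049]
force: [0.9, -0.8, -0.4]
grip_width: 0.0846
finger_force: 0.0
q [1.41 0.62 0.3  0.1  1.54 0.16] t 3.48 p [-0.0021  0.9267  0.6682]
x [-0.959  0.22   0.181] y [0.285 0.742 0.607] z [-0.001  0.634 -0.774]
7 x [-0.0263, -0.0373, -0.0321, 0.0]
10 x [-0.0414, -0.0339, -0.0169, 0.0]
9 x [-0.0181, -0.0531, -0.0199, 0.0]
8 x [[-0.0024, -0.0076, 0.0097, 0.16], [-0.0036, -0.0071, 0.0097, 0.16], [-0.0046, -0.0064, 0.0097, 0.16], [-0.0056, -0.0056, 0.0097, 0.16], [-0.0064, -0.0046, 0.0097, 0.16], [-0.0071, -0.0035, 0.0097, 0.16], [-0.0076, -0.0024, 0.0097, 0.16], [-0.0078, -0.0011, 0.0097, 0.16]]
```

To row units: -0.037 m is -0.592, -0.032 m is -0.512.

```bash
python3 inch.py '{"moves":[[-0.416, -0.592, -0.512, 0, 0.085], [-0.416, -0.592, -0.512, 0, 0.085], [-0.416, -0.592, -0.512, 0, 0.085], [-0.416, -0.592, -0.512, 0, 0.085], [-0.416, -0.592, -0.512, 0, 0.085], [-0.416, -0.592, -0.512, 0, 0.085], [-0.416, -0.592, -0.512, 0, 0.085]]}'; python3 inch.py '{"moves":[[-0.656, -0.544, -0.272, 0, 0.085], [-0.656, -0.544, -0.272, 0, 0.085], [-0.656, -0.544, -0.272, 0, 0.085], [-0.656, -0.544, -0.272, 0, 0.085], [-0.656, -0.544, -0.272, 0, 0.085]]}'
python3 - <<'E'
from plan import *
show();rows([((.4,.1,.5),0),((.42,-.404,.219+.1),0)])
E
```

```text
clock: 4.35
tcp_pos: [0.0971, 0.5575, 0.6521]
tcp_rot: [0.135, 0.932, 0.333, -0.048]
force: [2.0, 0.6, 1.7]
grip_width: 0.085
finger_force: 0.0
clock: 4.97
tcp_pos: [0.2456, 0.333, 0.5775]
tcp_rot: [0.135, 0.932, 0.332, -0.047]
force: [0.8, 0.7, 0.2]
grip_width: 0.0853
finger_force: 0.0
q [ 0.05 -0.6   1.72  0.73  1.88 -0.95] t 4.97 p [0.2456 0.333  0.5775]
x [-0.959  0.22   0.178] y [0.283 0.743 0.607] z [ 0.002  0.633 -0.775]
5 x [-0.0426, -0.0353, -0.0174, 0.0]
9 x [-0.018, -0.0532, -0.0198, 0.0]
```

To row units: -0.043 m is -0.688, -0.035 m is -0.56.

```bash
python3 inch.py '{"moves":[[-0.688, -0.56, -0.272, 0, 0.085], [-0.688, -0.56, -0.272, 0, 0.085], [-0.688, -0.56, -0.272, 0, 0.085], [-0.688, -0.56, -0.272, 0, 0.085], [-0.688, -0.56, -0.272, 0, 0.085]]}'; python3 inch.py '{"moves":[[-0.288, -0.848, -0.32, 0, 0.085], [-0.288, -0.848, -0.32, 0, 0.085], [-0.288, -0.848, -0.32, 0, 0.085], [-0.288, -0.848, -0.32, 0, 0.085], [-0.288, -0.848, -0.32, 0, 0.085]]}'
python3 - <<'E'
from plan import *
show();rows([((.421,-.404,.3),1.28)])
E
```

```text
clock: 5.6
tcp_pos: [0.4027, 0.1016, 0.4983]
tcp_rot: [0.136, 0.932, 0.331, -0.047]
force: [0.2, 0.8, -0.4]
grip_width: 0.0851
finger_force: 0.0
clock: 6.22
tcp_pos: [0.4128, -0.1785, 0.3989]
tcp_rot: [0.136, 0.933, 0.331, -0.048]
force: [1.0, 0.5, 0.7]
grip_width: 0.0851
finger_force: 0.0
q [-0.96  0.08  1.52  0.43  2.08 -2.13] t 6.22 p [ 0.4128 -0.1785  0.3989]
x [-0.959  0.221  0.179] y [0.284 0.744 0.604] z [ 0.001  0.63  -0.776]
8 x [[-0.0094, -0.0282, -0.0082, 0.16], [-0.0138, -0.0263, -0.0082, 0.16], [-0.0178, -0.0238, -0.0082, 0.16], [-0.0214, -0.0206, -0.0082, 0.16], [-0.0244, -0.017, -0.0082, 0.16], [-0.0268, -0.0129, -0.0082, 0.16], [-0.0285, -0.0084, -0.0082, 0.16], [-0.0295, -0.0038, -0.0082, 0.16]]
```

To row units: -0.03 m is -0.48, -0.028 m is -0.448.

```bash
python3 inch.py '{"moves":[[-0.144, -0.448, -0.128, 0.16, 0.085], [-0.224, -0.416, -0.128, 0.16, 0.085], [-0.288, -0.384, -0.128, 0.16, 0.085], [-0.336, -0.336, -0.128, 0.16, 0.085], [-0.384, -0.272, -0.128, 0.16, 0.085], [-0.432, -0.208, -0.128, 0.16, 0.085], [-0.448, -0.128, -0.128, 0.16, 0.085], [-0.48, -0.064, -0.128, 0.16, 0.085]]}'
python3 - <<'E'
from plan import *
show();rows([((.421,-.404,.219),0)])
s=r.read_state();d=r.snapshot("wrist");f=d["frame"][:,:,::-1].copy();cv2.imwrite("pics/w1.png",f)
np.savez("w1.npz",K=d["camera_matrix"],T=d["T_tool_cam"],p=s["tcp_pos"],q=s["tcp_rot"]);print(d["camera_matrix"],d["T_tool_cam"])
E
```

```text
clock: 7.22
tcp_pos: [0.4205, -0.402, 0.2989]
tcp_rot: [0.667, 0.665, 0.236, -0.237]
force: [0.0, -0.3, 0.0]
grip_width: 0.0852
finger_force: 0.0
q [-1.12  0.54  1.15  0.32  2.07 -1.06] t 7.22 p [ 0.4205 -0.402   0.2989]
x [0.003 0.776 0.63 ] y [ 1.    -0.002 -0.002] z [-0.     0.63  -0.776]
2 x [-0.026, 0.0003, 0.0304, 0.0]
[[293.28941897   0.         325.02189188]
 [  0.         293.28941897 200.58488061]
 [  0.           0.           1.        ]] [[ 3.80264367e-04  9.46012477e-01  3.24129987e-01  8.27490655e-02]
 [ 9.99999798e-01 -5.25031010e-04  3.59181814e-04 -1.38917779e-03]
 [ 5.09968772e-04  3.24129785e-01 -9.46012485e-01 -1.42528583e-01]
 [ 0.00000000e+00  0.00000000e+00  0.00000000e+00  1.00000000e+00]]
```

View pics/w1.png

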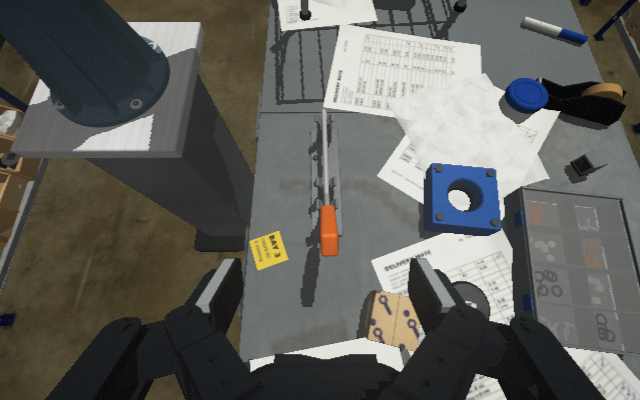

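Wrist view: the handle spans (328,206)–(329,254), the leg runs up to (324,112), and the housing bore is at (465,197). I'll cross-check positions.

```bash
cat >> h.py <<'E'
def wray(z,u,v):
    K,T=z["K"],z["T"];d=T[:3,:3]@np.array([(u-K[0,2])/K[0,0],-(v-K[1,2])/K[1,1],-1]);A=R.from_quat(z["q"])
    d=A.apply(d);return A.apply(T[:3,3])+z["p"],d/np.linalg.norm(d)
def onz(ray,z): e,d=ray;return e+d*(z-e[2])/d[2]
E
python3 - <<'E'
from h import *
np.set_printoptions(precision=4,suppress=True)
z=np.load("w1.npz")
print("handle mid x",onz(wray(z,328.5,230),.15),"low",onz(wray(z,328,207),.12),"leg end",onz(wray(z,324,111),.055),"leg nearhandle",onz(wray(z,325.5,170),.055))
print("housing screws",[onz(wray(z,*q),.049) for q in((437,169),(492,174),(438,228),(497,226))])
print("end/top tri",tri([wray(z,329,254),ray("top",426.3,250.7)]),tri([wray(z,324,111),ray("top",334.3,251.3)]))
print("bore wrist/top",tri([wray(z,465,193),ray("top",381.7,182.7),ray("scene",397.2,265)]))
E
```

```text
handle mid x [ 0.4226 -0.3473  0.15  ] low [ 0.4225 -0.3105  0.12  ] leg end [ 0.4172 -0.1194  0.055 ] leg nearhandle [ 0.4195 -0.2281  0.055 ]
housing screws [array([ 0.5934, -0.2239,  0.049 ]), array([ 0.6774, -0.2327,  0.049 ]), array([ 0.5822, -0.3187,  0.049 ]), array([ 0.6682, -0.3159,  0.049 ])]
end/top tri (array([ 0.4235, -0.3768,  0.1683]), [0.0007816631447210916, 0.0007816631447211673]) (array([ 0.4177, -0.1172,  0.0521]), [0.0004545351596904528, 0.0004545351596903897])
bore wrist/top (array([ 0.6327, -0.2662,  0.0464]), [0.0030569458555357986, 0.0018828348412107507, 0.0016296261979656364])
```

To row units: 0.03 m is 0.48, -0.026 m is -0.416.

```bash
python3 inch.py '{"moves":[[-0.416, 0.016, 0.48, -0.022, 0.085], [-0.416, 0.016, 0.48, 0, 0.085]]}'
python3 - <<'E'
from plan import *
show();rows([((.4225,-.327,.126),0)])
E
```

```text
clock: 7.52
tcp_pos: [0.4231, -0.404, 0.2191]
tcp_rot: [0.658, 0.675, 0.239, -0.233]
force: [-0.2, 0.0, -0.7]
grip_width: 0.0848
finger_force: 0.0
q [-1.12  0.61  1.21  0.3   1.94 -1.13] t 7.53 p [ 0.4231 -0.404   0.2191]
x [-0.025  0.777  0.629] y [1.    0.019 0.016] z [ 0.     0.63  -0.777]
3 x [0.0004, -0.0002, 0.0403, 0.0]
```

```bash
python3 inch.py '{"moves":[[0, 0, 0.64, 0, 0.085], [0, 0, 0.64, 0, 0.085], [0, 0, 0.64, 0, 0.085], [0, 0, 0, 0, 0.0], [0, 0, 0, 0, 0.0], [0, 0, 0, 0, 0.0], [0, 0, 0, 0, 0.0], [0, 0, 0, 0, 0.0]]}' 80
python3 - <<'E'
from plan import *
show()
E
```

```text
clock: 8.52
tcp_pos: [0.4233, -0.3287, 0.1274]
tcp_rot: [0.658, 0.674, 0.239, -0.233]
force: [1.1, -2.6, 4.9]
grip_width: 0.017
finger_force: 78.6
q [-1.07  0.59  1.44  0.31  1.73 -1.14] t 8.53 p [ 0.4233 -0.3287  0.1274]
x [-0.024  0.776  0.63 ] y [1.    0.019 0.016] z [ 0.001  0.63  -0.777]
```

To row units: -0.031 m is -0.496, 0.025 m is 0.4.

```bash
python3 inch.py '{"moves":[[0.4, 0, -0.496, 0, 0], [0.4, 0, -0.496, 0, 0], [0.4, 0, -0.496, 0, 0], [0, 0, 0, 0, 0]]}'
python3 - <<'E'
from plan import *
show()
a=r.snapshot("scene")["frame"][:,:,::-1];b=r.snapshot("top")["frame"][:,:,::-1]
cv2.imwrite("pics/c2.png",np.hstack([tile(a.copy(),270,130,150,190,3)[:, :400],tile(b.copy(),320,180,130,100,3)[:300].copy() if 0 else np.vstack([tile(b.copy(),315,190,133,95,3),tile(b.copy(),315,190,133,95,3)])]))
E
```

```text
clock: 9.02
tcp_pos: [0.4219, -0.3296, 0.2487]
tcp_rot: [0.658, 0.675, 0.238, -0.232]
force: [0.3, -0.8, -2.2]
grip_width: 0.0169
finger_force: 78.2
q [-1.07  0.45  1.38  0.32  1.92 -1.08] t 9.03 p [ 0.4219 -0.3296  0.2487]
x [-0.026  0.779  0.627] y [1.    0.019 0.017] z [ 0.001  0.627 -0.779]
```

View pics/c2.png

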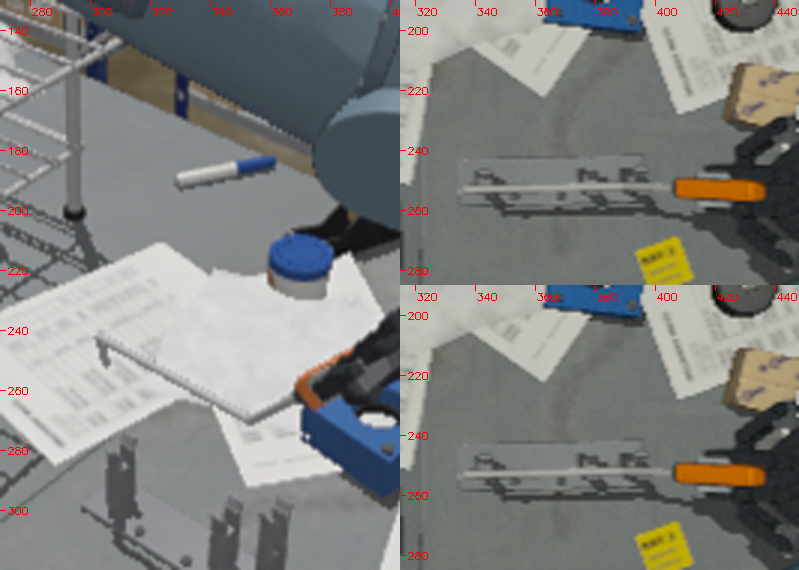

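Hook is held: in the scene view the leg end is at (302.7,241.7), the tip at (305.7,251.7) and the bend at (353.3,270). In the top view the leg end is at (335.7,253.3). No camera body is evident.

Run:
```python
from plan import *
np.set_printoptions(precision=4,suppress=True)
p=st()[0]
le=two((302.7,241.7),(335.7,253.3));print("leg end",le,le[0]-p)
b=np.array([.420,-.267,.176]);print("proj bend exp",proj("scene",p+[-.003,.062,-.072]),proj("scene",p+[-.006,.205,-.100]),proj("scene",p+[-.006,.212,-.072]),proj("top",p+[-.006,.212,-.072]))
```

```text
leg end (array([ 0.4182, -0.1169,  0.1731]), [0.0020408946576926006, 0.0020408946576926574]) [-0.0027  0.2112 -0.072 ]
proj bend exp [350.8016 270.3156] [302.8265 252.3821] [300.6745 242.2144] [335.9287 253.9603]
```

Run:
```python
from plan import *
rows([((.559,-.2,.2),0),((.559,-.02,.15),0),((.559,.078,.15),0)])
```

```text
4 x [0.0169, 0.035, 0.0289, 0.0]
4 x [0.027, 0.0007, 0.0381, 0.0]
2 x [0.038, 0.0009, 0.0309, 0.0]
```

The manual's scale: shifts go in shares of 62.5 mm. Converting my numbers, 0.038 m is 0.608, 0.035 m is 0.56.

```bash
python3 inch.py '{"moves":[[0.272, 0.56, 0.464, 0, 0], [0.272, 0.56, 0.464, 0, 0], [0.272, 0.56, 0.464, 0, 0], [0.272, 0.56, 0.464, 0, 0], [0.432, 0.016, 0.608, 0, 0], [0.432, 0.016, 0.608, 0, 0], [0.432, 0.016, 0.608, 0, 0], [0.432, 0.016, 0.608, 0, 0]]}'
python3 - <<'E'
from plan import *
show();rows([((.559,.078,.15),0)])
print("tip",st()[0]+[-.005,.205,-.1])
E
```

```text
clock: 10.12
tcp_pos: [0.5591, -0.0176, 0.1487]
tcp_rot: [0.658, 0.674, 0.239, -0.236]
force: [0.4, -0.1, -1.5]
grip_width: 0.017
finger_force: 78.5
q [-0.57  0.42  1.65  0.56  1.51 -0.75] t 10.12 p [ 0.5591 -0.0176  0.1487]
x [-0.021  0.774  0.633] y [1.    0.019 0.011] z [-0.004  0.633 -0.774]
2 x [0.0374, 0.0009, 0.0297, 0.0]
tip [0.55413081 0.18743603 0.0487012 ]
```

To row units: 0.025 m is 0.4, 0.02 m is 0.32.

```bash
python3 inch.py '{"moves":[[0.4, 0.016, 0.32, 0, 0], [0.4, 0, 0.32, 0, 0], [0.4, 0.016, 0.304, 0, 0], [0, 0, 0, 0, 0]]}'
python3 - <<'E'
from plan import *
show()
print("tip",st()[0]+[-.005,.205,-.1])
a=r.snapshot("scene")["frame"][:,:,::-1].copy();b=r.snapshot("top")["frame"][:,:,::-1].copy()
cv2.imwrite("pics/c3.png",np.hstack([tile(a,195,150,100,120,4),tile(b,180,160,100,120,4)]))
E
```

```text
clock: 10.62
tcp_pos: [0.5586, 0.0783, 0.1509]
tcp_rot: [0.657, 0.675, 0.238, -0.237]
force: [0.7, 0.1, -2.0]
grip_width: 0.0172
finger_force: 78.4
q [-0.42  0.36  1.72  0.62  1.42 -0.66] t 10.62 p [0.5586 0.0783 0.1509]
x [-0.024  0.774  0.633] y [1.    0.022 0.01 ] z [-0.006  0.633 -0.774]
tip [0.55357408 0.28331912 0.05093153]
```

View pics/c3.png

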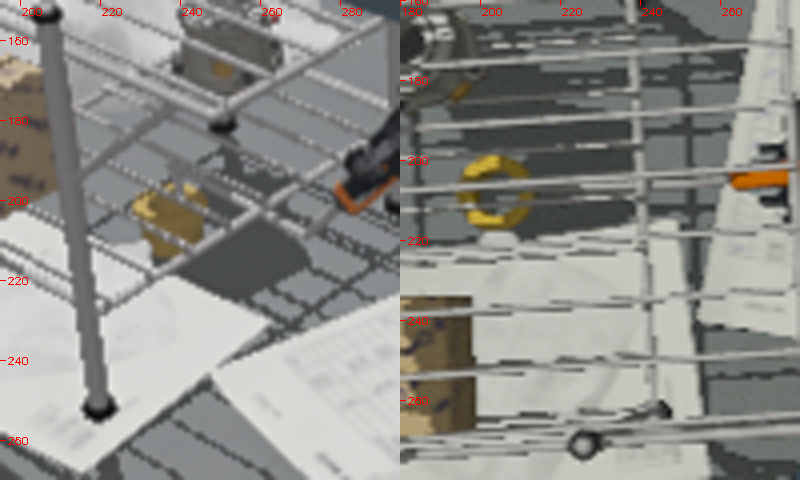

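The bushing's flange ring is centred at top pixel (204,208), matching the tip's x, with no contact force. Lowering the nose into the bore.

To row units: 0.0135 m is 0.216, -0.011 m is -0.176.

```bash
python3 inch.py '{"moves":[[-0.176, 0, 0.216, 0, 0], [-0.176, 0, 0.216, 0, 0], [0, 0, 0, 0, 0]]}'; python3 inch.py '{"moves":[[-0.248, 0, -0.2, 0, 0], [-0.248, 0, -0.2, 0, 0], [0, 0, 0, 0, 0]]}'
python3 - <<'E'
from plan import *
show()
print("tip",st()[0]+[-.005,.205,-.1])
E
```

```text
clock: 11.1
tcp_pos: [0.56, 0.0757, 0.1157]
tcp_rot: [0.659, 0.673, 0.239, -0.236]
force: [-0.1, 0.4, -2.1]
grip_width: 0.0174
finger_force: 78.4
clock: 11.48
tcp_pos: [0.5629, 0.0334, 0.1181]
tcp_rot: [0.659, 0.674, 0.24, -0.233]
force: [-0.6, 0.6, -1.9]
grip_width: 0.0175
finger_force: 78.7
q [-0.49  0.43  1.7   0.6   1.41 -0.73] t 11.47 p [0.5629 0.0334 0.1181]
x [-0.023  0.776  0.63 ] y [1.    0.016 0.016] z [ 0.002  0.63  -0.776]
tip [0.55793887 0.23842016 0.01814349]
```

```bash
cat >> plan.py <<'E'
def gold(x0=150,x1=360):
    f=r.snapshot("top")["frame"];h=cv2.cvtColor(f,cv2.COLOR_RGB2HSV);m=((h[...,0]>=20)&(h[...,0]<=30)&(h[...,1]>150)&(h[...,2]>80));m[:,:x0]=0;m[:,x1:]=0;m[:150]=0;m[250:]=0
    v,u=np.nonzero(m);print("gold n",len(u),"u",u.min(),u.max(),"v",v.min(),v.max());c=((u.min()+u.max())/2,(v.min()+v.max())/2)
    print("bush top at .04",atz("top",*c,.04).round(4));return f
E
python3 - <<'E'
from plan import *
f=gold();print(proj("top",[.554,.293,.04]))
E
```

```text
gold n 113 u 194 226 v 181 215
bush top at .04 [0.5848 0.2744 0.04  ]
[203.93194465 207.73169394]
```

```bash
sed -i 's/m\[:150\]=0/m[:190]=0/' plan.py
python3 - <<'E'
from plan import *
f=gold();s=st()[0]
rows([((s[0],s[1]-.2,s[2]),0)])
E
```

```text
gold n 112 u 209 226 v 198 215
bush top at .04 [0.558  0.2504 0.04  ]
4 x [-0.0388, -0.0009, -0.0316, 0.0]
```

```bash
python3 inch.py '{"moves":[[-0.376, 0, -0.304, 0, 0], [-0.376, 0, -0.304, 0, 0], [-0.376, 0, -0.304, 0, 0], [-0.376, 0, -0.304, 0, 0], [-0.376, 0, -0.304, 0, 0], [-0.376, 0, -0.304, 0, 0], [-0.376, 0, -0.304, 0, 0]]}'
python3 - <<'E'
from plan import *
f=gold();show();print("tip",st()[0]+[-.005,.205,-.1])
E
```

```text
clock: 12.45
tcp_pos: [0.566, -0.1751, 0.1173]
tcp_rot: [0.658, 0.674, 0.24, -0.235]
force: [0.7, 2.0, -1.4]
grip_width: 0.0172
finger_force: 81.7
gold n 88 u 274 291 v 196 213
bush top at .04 [0.5647 0.0457 0.04  ]
q [-0.77  0.61  1.43  0.47  1.61 -0.89] t 12.5 p [ 0.5662 -0.1796  0.1171]
x [-0.023  0.776  0.63 ] y [1.    0.017 0.015] z [ 0.001  0.63  -0.777]
tip [0.56124465 0.02540864 0.01706509]
```

To row units: -0.031 m is -0.496, 0.025 m is 0.4.

```bash
python3 inch.py '{"moves":[[-0.376, 0, -0.304, 0, 0], [-0.376, 0, -0.304, 0, 0], [-0.376, 0, -0.304, 0, 0], [-0.376, 0, -0.304, 0, 0], [0, 0, 0, 0, 0], [0.4, 0, -0.496, 0, 0], [0.4, 0, -0.496, 0, 0], [0.4, 0, -0.496, 0, 0]]}'
python3 - <<'E'
from plan import *
f=gold();show();rows([((.424,-.3287,.2487),-.0)])
b=f[:,:,::-1].copy();cv2.imwrite("pics/c4.png",tile(b,260,130,190,140,4))
E
```

```text
clock: 13.5
tcp_pos: [0.5669, -0.2953, 0.2372]
tcp_rot: [0.658, 0.674, 0.24, -0.235]
force: [1.6, -0.3, -1.8]
grip_width: 0.017
finger_force: 81.9
gold n 128 u 315 332 v 195 213
bush top at .04 [ 0.5666 -0.0838  0.04  ]
q [-0.88  0.62  1.13  0.44  1.91 -0.87] t 13.55 p [ 0.5683 -0.2966  0.2437]
x [-0.029  0.778  0.628] y [1.    0.021 0.02 ] z [ 0.002  0.628 -0.778]
3 x [-0.0059, -0.0483, -0.0081, -0.0]
```

View pics/c4.png

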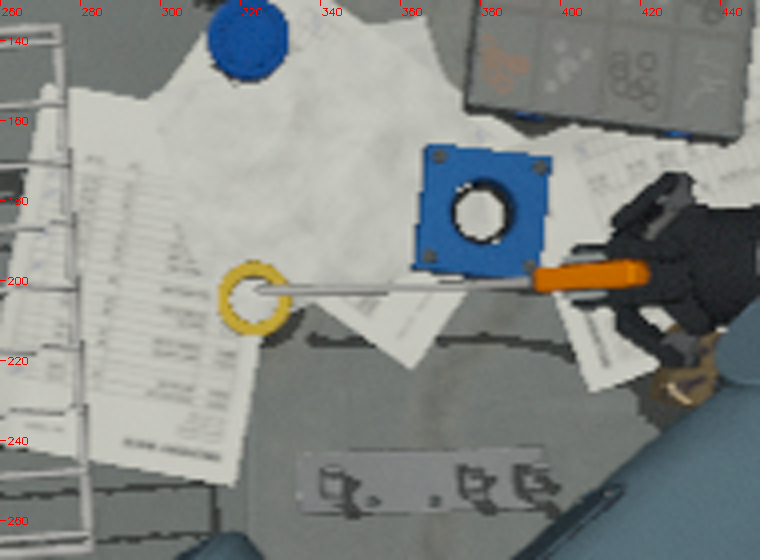

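The bushing stands upright in the open at top pixel (323.5,204.5), i.e. (0.567,-0.084). The housing screws average (381.3,182.8). Returning the hook to its cradle.

To row units: -0.048 m is -0.768, -0.008 m is -0.128.

```bash
python3 inch.py '{"moves":[[-0.096, -0.768, -0.128, 0, 0], [-0.096, -0.768, -0.128, 0, 0], [-0.096, -0.768, -0.128, 0, 0], [0, 0, 0, 0, 0]]}'
python3 - <<'E'
from plan import *
show();rows([((.4233,-.3287,.2487),0),((.4233,-.3287,.1274),0)])
p=st()[0]
f=r.snapshot("top")["frame"][:,:,::-1].copy();a=r.snapshot("scene")["frame"][:,:,::-1].copy()
print("exp leg end",proj("top",p+[-.006,.2115,-.072]),proj("scene",p+[-.006,.2115,-.072]),"tip",proj("scene",p+[-.006,.205,-.1]))
cv2.imwrite("pics/c5.png",np.hstack([tile(f,320,230,100,60,4),tile(a,285,220,80,60,4)]))
E
```

```text
clock: 14.05
tcp_pos: [0.4213, -0.3287, 0.2413]
tcp_rot: [0.659, 0.673, 0.24, -0.235]
force: [0.7, 0.8, -1.4]
grip_width: 0.0174
finger_force: 81.8
q [-1.07  0.46  1.38  0.32  1.91 -1.08] t 14.05 p [ 0.4213 -0.3287  0.2413]
x [-0.021  0.775  0.632] y [1.    0.017 0.014] z [ 0.     0.632 -0.775]
1 x [0.0046, 0.0021, -0.0057, 0.0]
3 x [-0.0255, -0.0005, 0.0313, 0.0]
exp leg end [336.26432493 253.78847804] [301.12705117 243.56647521] tip [303.12000075 253.61360764]
```

View pics/c5.png

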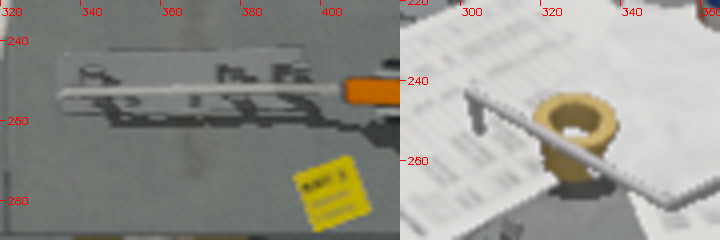

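To row units: 0.022 m is 0.352, -0.018 m is -0.288.

```bash
python3 inch.py '{"moves":[[-0.288, 0.032, 0.352, 0, 0], [-0.288, 0, 0.352, 0, 0], [-0.288, 0, 0.352, 0, 0]]}'; python3 inch.py '{"moves":[[-0.144, 0, 0.176, 0, 0], [-0.144, 0, 0.176, 0, 0], [0, 0, 0, 0, 0]]}';  python3 - <<'E'
from plan import *
show()
E
```

```text
clock: 14.52
tcp_pos: [0.4278, -0.3278, 0.155]
tcp_rot: [0.657, 0.675, 0.239, -0.235]
force: [-0.4, -0.0, -1.0]
grip_width: 0.0173
finger_force: 81.8
clock: 14.9
tcp_pos: [0.4255, -0.3277, 0.1266]
tcp_rot: [0.657, 0.674, 0.239, -0.237]
force: [-6.9, 2.0, -4.0]
grip_width: 0.0169
finger_force: 81.0
q [-1.07  0.6   1.43  0.31  1.73 -1.14] t 14.9 p [ 0.4255 -0.3277  0.1266]
x [-0.023  0.773  0.634] y [1.    0.022 0.01 ] z [-0.006  0.634 -0.774]
```

To row units: -0.05 m is -0.8, -0.02 m is -0.32.

```bash
python3 inch.py '{"moves":[[0, -0.032, 0, 0, 0.085], [0, 0, 0, 0, 0.085], [0, 0, 0, 0, 0.085], [0, 0, 0, 0, 0.085], [0, 0, -0.32, 0, 0.085], [0, 0, -0.8, 0, 0.085], [0, 0, -0.8, 0, 0.085], [0, 0, -0.8, 0, 0.085]]}'
python3 - <<'E'
from plan import *
show()
f=r.snapshot("top")["frame"][:,:,::-1].copy();a=r.snapshot("scene")["frame"][:,:,::-1].copy()
cv2.imwrite("pics/c6.png",np.hstack([tile(f,320,230,110,60,4),tile(a,290,225,80,90,4)[:240] if 0 else tile(a,290,250,90,60,4)]))
E
```

```text
clock: 15.9
tcp_pos: [0.4248, -0.4382, 0.2621]
tcp_rot: [0.658, 0.674, 0.239, -0.234]
force: [0.5, 0.6, 0.1]
grip_width: 0.0851
finger_force: 0.0
q [-1.14  0.64  1.07  0.3   2.05 -1.11] t 15.9 p [ 0.4248 -0.4382  0.2621]
x [-0.024  0.776  0.63 ] y [1.    0.019 0.015] z [-0.     0.631 -0.776]
```

View pics/c6.png

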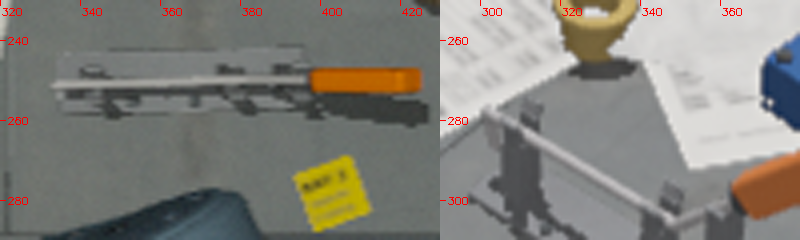

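The hook is back in the cradle slots: leg end at top pixel (333,251), level on both posts in the scene view. Next I'll un-tilt the hand, using the same reach limit on the -y side.

Run:
```python
from plan import *
rows([((0.0,-.65,.35),0),((0,-.8,.3),0)])
```

```text
9 x [-0.0111, -0.0474, -0.022, 0.0]
3 x [-0.0495, -0.0012, -0.0182, 0.0]
```

To row units: -0.047 m is -0.752, -0.022 m is -0.352.

```bash
python3 inch.py '{"moves":[[-0.176, -0.752, -0.352, 0, 0.085], [-0.176, -0.752, -0.352, 0, 0.085], [-0.176, -0.752, -0.352, 0, 0.085], [-0.176, -0.752, -0.352, 0, 0.085], [-0.176, -0.752, -0.352, 0, 0.085], [-0.176, -0.752, -0.352, 0, 0.085], [-0.176, -0.752, -0.352, 0, 0.085], [-0.176, -0.752, -0.352, 0, 0.085]]}'
python3 - <<'E'
from plan import *
show()
rows([((0,-.8,.3),0)])
E
```

```text
clock: 17.0
tcp_pos: [0.0497, -0.6236, 0.3357]
tcp_rot: [0.658, 0.674, 0.24, -0.235]
force: [-0.3, -0.8, 0.8]
grip_width: 0.0854
finger_force: 0.0
q [-1.65  0.75  0.75 -0.07  2.32 -1.71] t 17.0 p [ 0.0497 -0.6236  0.3357]
x [-0.024  0.775  0.631] y [1.    0.019 0.014] z [-0.001  0.632 -0.775]
4 x [-0.0395, -0.0134, -0.0209, 0.0]
```

To row units: -0.047 m is -0.752, -0.022 m is -0.352.

```bash
python3 inch.py '{"moves":[[-0.752, -0.064, -0.352, 0, 0.085], [-0.752, -0.064, -0.352, 0, 0.085], [-0.752, -0.064, -0.352, 0, 0.085], [-0.752, -0.064, -0.352, 0, 0.085], [-0.752, -0.064, -0.352, 0, 0.085]]}'
python3 - <<'E'
from plan import *
show()
E
```

```text
clock: 17.62
tcp_pos: [0.0313, -0.7397, 0.2424]
tcp_rot: [0.667, 0.682, 0.215, -0.208]
force: [-0.0, -0.3, 0.2]
grip_width: 0.0852
finger_force: 0.0
q [-1.67  1.11  0.3  -0.07  2.33 -1.72] t 17.62 p [ 0.0313 -0.7397  0.2424]
x [-0.024  0.821  0.571] y [1.    0.017 0.017] z [ 0.004  0.571 -0.821]
```

To row units: -0.052 m is -0.832, -0.03 m is -0.48.

```bash
python3 inch.py '{"moves":[[-0.832, 0, -0.48, 0, 0.085], [-0.832, 0, -0.48, 0, 0.085], [-0.832, 0, -0.48, 0, 0.085], [-0.832, 0, -0.48, 0, 0.085], [-0.832, 0, -0.48, 0, 0.085], [-0.832, 0, -0.48, 0, 0.085]]}'
python3 - <<'E'
from plan import *
show()
E
```

```text
clock: 18.38
tcp_pos: [0.0289, -0.8011, 0.1848]
tcp_rot: [0.686, 0.699, 0.148, -0.137]
force: [0.7, 0.2, 0.2]
grip_width: 0.0847
finger_force: 0.0
q [-1.67  1.14  0.3  -0.03  2.11 -1.7 ] t 18.38 p [ 0.0289 -0.8011  0.1848]
x [-0.022  0.919  0.394] y [1.    0.015 0.02 ] z [ 0.012  0.395 -0.919]
```

To row units: -0.052 m is -0.832, -0.034 m is -0.544.

```bash
python3 inch.py '{"moves":[[-0.832, 0, -0.544, 0, 0.085], [-0.832, 0, -0.544, 0, 0.085], [-0.832, 0, -0.544, 0, 0.085], [-0.832, 0, -0.544, 0, 0.085], [-0.832, 0, -0.544, 0, 0.085], [-0.832, 0, -0.544, 0, 0.085]]}'
python3 - <<'E'
from plan import *
show()
E
```

```text
clock: 19.12
tcp_pos: [0.0252, -0.8599, 0.2192]
tcp_rot: [0.699, 0.71, 0.07, -0.054]
force: [-0.4, 0.4, -1.0]
grip_width: 0.0847
finger_force: 0.0
q [-1.68  1.08  0.3   0.    1.94 -1.7 ] t 19.12 p [ 0.0252 -0.8599  0.2192]
x [-0.018  0.985  0.174] y [1.    0.014 0.023] z [ 0.02   0.175 -0.984]
```

```bash
python3 inch.py '{"moves":[[-0.832, -0.096, -0.512, 0, 0.085], [-0.832, -0.096, -0.512, 0, 0.085], [-0.832, -0.096, -0.512, 0, 0.085], [-0.832, -0.096, -0.512, 0, 0.085]]}'
python3 - <<'E'
from plan import *
show()
E
```

```text
clock: 19.62
tcp_pos: [0.0008, -0.8944, 0.2679]
tcp_rot: [0.702, 0.712, 0.015, 0.0]
force: [-0.2, 0.4, 0.3]
grip_width: 0.0849
finger_force: 0.0
q [-1.71  1.02  0.3   0.02  1.85 -1.72] t 19.62 p [ 8.000e-04 -8.944e-01  2.679e-01]
x [-0.015  1.     0.021] y [1.    0.014 0.022] z [ 0.022  0.021 -1.   ]
```

```bash
python3 inch.py '{"moves":[[-0.48, -0.32, -0.288, 0, 0.085], [0, 0, 0, 0, 0.085]]}'
python3 - <<'E'
from plan import *
show()
rows([((0.1,-.55,.35),0),((.45,-.25,.3),0),((.567,-.084,.2),0)])
E
```

```text
clock: 19.88
tcp_pos: [-0.0209, -0.8982, 0.2769]
tcp_rot: [0.703, 0.711, 0.007, 0.008]
force: [-0.3, 0.5, -0.1]
grip_width: 0.0855
finger_force: 0.0
q [-1.73  1.01  0.3   0.02  1.83 -1.74] t 19.88 p [-0.0209 -0.8982  0.2769]
x [-0.012  1.    -0.001] y [1.    0.012 0.021] z [ 0.021 -0.001 -1.   ]
7 x [0.0495, 0.0181, -0.0101, 0.0]
8 x [0.037, 0.044, 0.0071, 0.0]
4 x [0.0412, 0.0292, 0.0256, 0.0]
```

To row units: 0.05 m is 0.8, 0.018 m is 0.288.

```bash
python3 inch.py '{"moves":[[0.8, 0.288, -0.16, 0, 0.085], [0.8, 0.288, -0.16, 0, 0.085], [0.8, 0.288, -0.16, 0, 0.085], [0.8, 0.288, -0.16, 0, 0.085], [0.8, 0.288, -0.16, 0, 0.085], [0.8, 0.288, -0.16, 0, 0.085], [0.8, 0.288, -0.16, 0, 0.085]]}';python3 inch.py '{"moves":[[0.592, 0.704, 0.112, 0, 0.085], [0.592, 0.704, 0.112, 0, 0.085], [0.592, 0.704, 0.112, 0, 0.085], [0.592, 0.704, 0.112, 0, 0.085], [0.592, 0.704, 0.112, 0, 0.085], [0.592, 0.704, 0.112, 0, 0.085], [0.592, 0.704, 0.112, 0, 0.085], [0.592, 0.704, 0.112, 0, 0.085]]}'
python3 - <<'E'
from plan import *
show()
rows([((.567,-.084,.2),0)])
E
```

```text
clock: 20.75
tcp_pos: [0.0994, -0.5535, 0.3474]
tcp_rot: [0.702, 0.712, 0.009, 0.007]
force: [0.0, -0.4, -0.1]
grip_width: 0.085
finger_force: 0.0
clock: 21.75
tcp_pos: [0.4487, -0.2527, 0.2992]
tcp_rot: [0.702, 0.712, 0.008, 0.007]
force: [-0.4, -0.6, -0.3]
grip_width: 0.085
finger_force: 0.0
q [-0.75 -0.02  1.68  0.02  1.46 -0.77] t 21.75 p [ 0.4487 -0.2527  0.2992]
x [-0.014  1.     0.001] y [1.    0.014 0.022] z [ 0.022  0.002 -1.   ]
4 x [0.0417, 0.0296, 0.0255, 0.0]
```

To row units: 0.042 m is 0.672, 0.03 m is 0.48.

```bash
python3 inch.py '{"moves":[[0.672, 0.48, 0.4, 0, 0.085], [0.672, 0.48, 0.4, 0, 0.085], [0.672, 0.48, 0.4, 0, 0.085], [0.672, 0.48, 0.4, 0, 0.085], [0, 0, 0, 0, 0.085]]}'
cat >> plan.py <<'E'
def wgold(zt=.04):
    s=r.read_state();d=r.snapshot("wrist");z=dict(K=d["camera_matrix"],T=d["T_tool_cam"],p=s["tcp_pos"],q=s["tcp_rot"])
    h=cv2.cvtColor(d["frame"],cv2.COLOR_RGB2HSV);m=((h[...,0]>=15)&(h[...,0]<=32)&(h[...,1]>110)&(h[...,2]>60)).astype(np.uint8)
    c=sorted(cv2.findContours(m,cv2.RETR_EXTERNAL,cv2.CHAIN_APPROX_NONE)[0],key=cv2.contourArea)[-3:]
    for k in c[::-1]:
        w=np.array([onz(wray(z,*q),zt)[:2] for q in k[:,0].astype(float)]);(cx,cy),rad=cv2.minEnclosingCircle(w.astype(np.float32))
        print("area",cv2.contourArea(k),"bbox",cv2.boundingRect(k),"circle",round(cx,4),round(cy,4),"r",round(rad,4),"x",w[:,0].min().round(4),w[:,0].max().round(4),"y",w[:,1].min().round(4),w[:,1].max().round(4))
    cv2.imwrite("pics/w_last.png",d["frame"][:,:,::-1]);return d,z
E
python3 - <<'E'
from plan import *
show();gold();wgold();gold()
E
```

```text
clock: 22.38
tcp_pos: [0.5667, -0.0806, 0.1991]
tcp_rot: [0.7, 0.714, 0.007, 0.004]
force: [-0.6, -0.2, -0.2]
grip_width: 0.0851
finger_force: 0.0
q [-0.35  0.19  1.66  0.01  1.27 -0.38] t 22.38 p [ 0.5667 -0.0806  0.1991]
x [-0.019  1.     0.004] y [1.    0.019 0.017] z [ 0.017  0.004 -1.   ]
gold n 4 u 316 318 v 209 211
bush top at .04 [ 0.5475 -0.0632  0.04  ]
area 2284.5 bbox (293, 155, 56, 54) circle 0.5633 -0.0823 r 0.03 x 0.5341 0.5929 y -0.1115 -0.0529
area 388.0 bbox (614, 170, 26, 25) circle 0.901 -0.0775 r 0.0196 x 0.8828 0.9153 y -0.0909 -0.0641
area 4.0 bbox (49, 299, 5, 3) circle 0.2402 -0.2329 r 0.0028 x 0.2376 0.2427 y -0.235 -0.2321
gold n 10 u 316 320 v 209 212
bush top at .04 [ 0.546  -0.0664  0.04  ]
```

```bash
python3 inch.py '{"moves":[[-0.752, 0.256, 0, 0, 0.085], [-0.752, 0.256, 0, 0, 0.085], [-0.752, 0.256, 0, 0, 0.085], [-0.752, 0.256, 0, 0, 0.085], [0, 0, 0, 0, 0.085]]}'
cat >> plan.py <<'E'
def wblue(zt=.045):
    s=r.read_state();d=r.snapshot("wrist");z=dict(K=d["camera_matrix"],T=d["T_tool_cam"],p=s["tcp_pos"],q=s["tcp_rot"])
    h=cv2.cvtColor(d["frame"],cv2.COLOR_RGB2HSV);m=((h[...,0]>=100)&(h[...,0]<=120)&(h[...,1]>130)&(h[...,2]>110)).astype(np.uint8)
    cs,hi=cv2.findContours(m,cv2.RETR_CCOMP,cv2.CHAIN_APPROX_NONE)
    for k,hh in zip(cs,hi[0]):
        if cv2.contourArea(k)<60: continue
        w=np.array([onz(wray(z,*q),zt)[:2] for q in k[:,0].astype(float)]).astype(np.float32);(cx,cy),rad=cv2.minEnclosingCircle(w)
        e=cv2.fitEllipse(w);print("hole" if hh[3]>=0 else "outer",cv2.contourArea(k),"bbox",cv2.boundingRect(k),"circ",round(cx,4),round(cy,4),round(rad,4),"ell",np.round(e[0],4),np.round(e[1],4),"rect",np.round(cv2.minAreaRect(w)[0],4),np.round(cv2.minAreaRect(w)[1],4))
    cv2.imwrite("pics/w_blue.png",d["frame"][:,:,::-1]);return d,z
E
python3 - <<'E'
from plan import *
show();wblue()
E
```

```text
clock: 23.15
tcp_pos: [0.6335, -0.2771, 0.2041]
tcp_rot: [0.704, 0.71, 0.008, 0.008]
force: [-0.4, 0.7, -0.1]
grip_width: 0.0849
finger_force: 0.0
q [-0.59  0.44  1.33  0.01  1.35 -0.6 ] t 23.15 p [ 0.6335 -0.2771  0.2041]
x [-0.008  1.    -0.001] y [1.    0.008 0.023] z [ 0.023 -0.001 -1.   ]
outer 8601.0 bbox (272, 117, 105, 103) circ 0.6322 -0.2648 0.0696 ell [ 0.6323 -0.2645] [0.1156 0.1164] rect [ 0.6323 -0.2647] [0.0996 0.099 ]
hole 121.0 bbox (347, 205, 14, 13) circ 0.6677 -0.3099 0.0078 ell [ 0.6677 -0.3097] [0.014  0.0146] rect [ 0.6676 -0.3098] [0.0135 0.0148]
hole 124.0 bbox (275, 197, 14, 14) circ 0.5881 -0.301 0.0078 ell [ 0.5881 -0.3009] [0.0137 0.0147] rect [ 0.5876 -0.3009] [0.0145 0.014 ]
hole 2131.0 bbox (296, 144, 54, 52) circ 0.6329 -0.2643 0.0285 ell [ 0.6328 -0.2638] [0.0548 0.0555] rect [ 0.633  -0.2638] [0.0557 0.0546]
hole 143.5 bbox (358, 131, 16, 14) circ 0.6764 -0.2303 0.0078 ell [ 0.6767 -0.2298] [0.013  0.0146] rect [ 0.6766 -0.2301] [0.0139 0.0139]
hole 149.5 bbox (280, 121, 15, 15) circ 0.5968 -0.2215 0.0075 ell [ 0.5968 -0.2211] [0.0133 0.0141] rect [ 0.5965 -0.2212] [0.0142 0.013 ]
```

To row units: 0.048 m is 0.768, -0.018 m is -0.288.

```bash
python3 inch.py '{"moves":[[0.768, -0.288, 0.16, 0, 0.085], [0.768, -0.288, 0.16, 0, 0.085], [0.768, -0.288, 0.16, 0, 0.085], [0.768, -0.288, 0.16, 0, 0.085], [0, 0, 0, 0, 0.085]]}';python3 - <<'E'
from plan import *
show();wgold();rows([((.5635,-.0825,.1),0),((.5635,-.0825,.027),0)])
E
```

```text
clock: 23.82
tcp_pos: [0.5574, -0.0766, 0.1617]
tcp_rot: [0.701, 0.714, 0.008, 0.006]
force: [0.1, -1.0, 0.0]
grip_width: 0.0852
finger_force: 0.0
q [-0.35  0.21  1.72  0.01  1.19 -0.38] t 23.82 p [ 0.5574 -0.0766  0.1617]
x [-0.018  1.     0.003] y [1.    0.018 0.019] z [ 0.019  0.003 -1.   ]
area 2849.0 bbox (299, 168, 63, 61) circle 0.5628 -0.0821 r 0.0302 x 0.5338 0.5928 y -0.112 -0.052
area 107.5 bbox (151, 374, 25, 12) circle 0.3699 -0.3101 r 0.0162 x 0.3558 0.3856 y -0.3179 -0.3007
2 x [-0.002, 0.0015, 0.0314, 0.0]
2 x [-0.0, -0.0008, 0.0365, 0.0]
```

```bash
python3 inch.py '{"moves":[[-0.048, 0.04, 0.496, 0, 0.085], [-0.048, 0.032, 0.496, 0, 0.085], [0, -0.008, 0.4, 0, 0.085], [0, 0, 0.32, 0, 0.085], [0, 0, 0, 0, 0.085]]}';python3 - <<'E'
from plan import *
show();rows([((.563,-.0822,.027),0)])
E
```

```text
clock: 24.5
tcp_pos: [0.5658, -0.0871, 0.0544]
tcp_rot: [0.702, 0.712, 0.008, 0.006]
force: [-0.7, -0.8, -0.1]
grip_width: 0.0848
finger_force: 0.0
q [-0.37  0.38  1.75  0.01  0.99 -0.38] t 24.5 p [ 0.5658 -0.0871  0.0544]
x [-0.013  1.     0.002] y [1.    0.013 0.02 ] z [ 0.02   0.002 -1.   ]
1 x [0.0049, -0.0032, 0.0273, 0.0]
```

```bash
python3 inch.py '{"moves":[[0.08, -0.048, 0.224, 0, 0.085], [0, 0, 0.208, 0, 0.085], [0, 0, 0, 0, 0.085]]}';python3 - <<'E'
from plan import *
show();rows([((.563,-.0822,.027),0)])
E
```

```text
clock: 24.88
tcp_pos: [0.5631, -0.081, 0.0271]
tcp_rot: [0.702, 0.712, 0.008, 0.006]
force: [-0.8, -0.5, 1.3]
grip_width: 0.0853
finger_force: 0.0
q [-0.36  0.42  1.76  0.01  0.94 -0.38] t 24.88 p [ 0.5631 -0.081   0.0271]
x [-0.015  1.     0.002] y [1.    0.015 0.02 ] z [ 0.02   0.002 -1.   ]
1 x [-0.0012, -0.0002, 0.0001, 0.0]
```

Good; close on the flange, then lift.

To row units: -0.001 m is -0.016.

```bash
python3 inch.py '{"moves":[[-0.016, 0, 0, 0, 0.03], [0, 0, 0, 0, 0.03], [0, 0, 0, 0, 0.03], [0, 0, 0, 0, 0.03]]}' 70; python3 inch.py '{"moves":[[0, 0, -0.48, 0, 0.03], [0, 0, -0.48, 0, 0.03], [0, 0, -0.48, 0, 0.03], [0, 0, 0, 0, 0.03]]}';python3 - <<'E'
from plan import *
show()
E
```

```text
clock: 25.38
tcp_pos: [0.5648, -0.0827, 0.03]
tcp_rot: [0.702, 0.712, 0.008, 0.008]
force: [-3.9, 0.5, 9.2]
grip_width: 0.0571
finger_force: 72.3
clock: 25.88
tcp_pos: [0.5639, -0.0832, 0.1207]
tcp_rot: [0.702, 0.712, 0.009, 0.01]
force: [0.4, 0.4, -3.4]
grip_width: 0.0569
finger_force: 75.7
q [-0.36  0.28  1.73  0.01  1.11 -0.38] t 25.88 p [ 0.5639 -0.0832  0.1207]
x [-0.015  1.    -0.001] y [1.    0.015 0.027] z [ 0.027 -0.001 -1.   ]
```

To row units: -0.046 m is -0.736, -0.045 m is -0.72.

```bash
python3 inch.py '{"moves":[[-0.736, 0.288, 0, 0, 0.03], [-0.736, 0.288, 0, 0, 0.03], [-0.736, 0.288, 0, 0, 0.03], [-0.72, 0.288, 0, 0, 0.03], [0, 0, 0, 0, 0.03]]}';python3 - <<'E'
from plan import *
show();rows([((.6325,-.265,.09),0)])
d,z=wgold(.13)
a=r.snapshot("scene")["frame"][:,:,::-1].copy()
cv2.imwrite("pics/c7.png",np.hstack([tile(a,355,195,90,110,4),tile(d["frame"][:,:,::-1].copy(),260,120,110,110,4)]))
E
```

```text
clock: 26.5
tcp_pos: [0.6364, -0.2679, 0.117]
tcp_rot: [0.703, 0.711, 0.008, 0.007]
force: [0.4, 0.2, -4.3]
grip_width: 0.0569
finger_force: 75.9
q [-0.58  0.53  1.39  0.01  1.21 -0.59] t 26.5 p [ 0.6364 -0.2679  0.117 ]
x [-0.011  1.     0.001] y [1.    0.011 0.02 ] z [ 0.02   0.001 -1.   ]
1 x [0.0029, -0.0044, 0.0269, 0.0]
area 9482.0 bbox (269, 204, 112, 112) circle 0.6346 -0.2623 r 0.0318 x 0.6068 0.6623 y -0.294 -0.2308
area 67.5 bbox (23, 273, 25, 13) circle 0.4894 -0.2718 r 0.0074 x 0.4827 0.4962 y -0.2747 -0.2677
area 55.0 bbox (0, 237, 10, 17) circle 0.481 -0.2523 r 0.0056 x 0.4775 0.4846 y -0.2566 -0.248
```

View pics/c7.png

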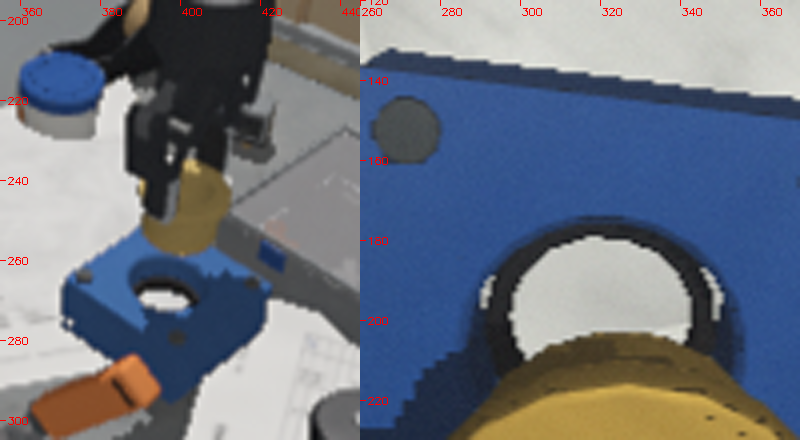

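The bushing is held upright over the bore. In the wrist crop the bore centre is near pixel 320 and the bushing apex near 326, so it sits about 3 mm too far +x. Correcting, then lowering in small steps.

```bash
python3 inch.py '{"moves":[[0.04, -0.056, 0.432, 0, 0.03], [0, 0, 0, 0, 0.03]]}';python3 - <<'E'
from plan import *
show();rows([((.633,-.2653,.08),0)])
E
```

```text
clock: 26.85
tcp_pos: [0.6311, -0.2588, 0.0888]
tcp_rot: [0.701, 0.713, 0.007, 0.003]
force: [-0.6, 0.3, -3.6]
grip_width: 0.0568
finger_force: 75.9
q [-0.57  0.55  1.43  0.01  1.16 -0.59] t 26.85 p [ 0.6311 -0.2588  0.0888]
x [-0.016  1.     0.006] y [1.    0.016 0.015] z [ 0.015  0.006 -1.   ]
1 x [-0.0065, 0.0017, 0.0088, 0.0]
```

```bash
python3 inch.py '{"moves":[[-0.096, 0.0272, 0.064, 0, 0.03], [0, 0, 0, 0, 0.03], [0, 0, 0, 0, 0.03]]}';python3 - <<'E'
from plan import *
show();rows([((.633,-.2653,.08),0)])
E
```

```text
clock: 27.22
tcp_pos: [0.6361, -0.2682, 0.0894]
tcp_rot: [0.702, 0.712, 0.008, 0.008]
force: [-0.1, 0.1, -3.3]
grip_width: 0.0565
finger_force: 76.0
q [-0.58  0.56  1.41  0.01  1.16 -0.6 ] t 27.23 p [ 0.6361 -0.2682  0.0894]
x [-0.014  1.     0.   ] y [1.    0.014 0.023] z [ 0.023  0.001 -1.   ]
1 x [0.003, -0.0033, 0.0093, 0.0]
```

```bash
for i in 1 2 3; do python3 inch.py '{"moves":[[0, 0, 0, 0, 0.03]]}' | grep tcp_pos; done; python3 inch.py '{"moves":[[0.016, -0.016, 0, 0, 0.03], [0, 0, 0, 0, 0.03]]}' | grep tcp_pos;python3 inch.py '{"moves":[[0, 0, 0, 0, 0.03]]}' | grep tcp_pos
```

```text
tcp_pos: [0.6359, -0.268, 0.0891]
tcp_pos: [0.6358, -0.2679, 0.0888]
tcp_pos: [0.6357, -0.2679, 0.0887]
tcp_pos: [0.6345, -0.2668, 0.0885]
tcp_pos: [0.6346, -0.2669, 0.0886]
```

To row units: -0.001 m is -0.016, 0.001 m is 0.016.

```bash
python3 inch.py '{"moves":[[0.016, -0.016, 0, 0, 0.03], [0, 0, 0, 0, 0.03]]}' | grep tcp_pos;python3 inch.py '{"moves":[[0, 0, 0.128, 0, 0.03], [0, 0, 0, 0, 0.03]]}';python3 inch.py '{"moves":[[0, 0, 0.128, 0, 0.03], [0, 0, 0, 0, 0.03]]}'
```

```text
tcp_pos: [0.6335, -0.2658, 0.0885]
clock: 28.48
tcp_pos: [0.6331, -0.2655, 0.0792]
tcp_rot: [0.702, 0.712, 0.008, 0.006]
force: [-1.3, -0.6, -3.9]
grip_width: 0.057
finger_force: 75.9
clock: 28.72
tcp_pos: [0.6334, -0.2655, 0.0714]
tcp_rot: [0.702, 0.712, 0.008, 0.006]
force: [-0.1, 0.4, -3.5]
grip_width: 0.0568
finger_force: 76.0
```

```bash
python3 inch.py '{"moves":[[0, 0, 0.096, 0, 0.03], [0, 0, 0, 0, 0.03]]}';python3 inch.py '{"moves":[[0, 0, 0.096, 0, 0.03], [0, 0, 0, 0, 0.03]]}'
```

```text
clock: 28.98
tcp_pos: [0.6337, -0.2657, 0.0658]
tcp_rot: [0.702, 0.712, 0.008, 0.007]
force: [-0.2, -1.2, -3.4]
grip_width: 0.0569
finger_force: 76.0
clock: 29.22
tcp_pos: [0.6339, -0.2657, 0.0598]
tcp_rot: [0.702, 0.712, 0.008, 0.007]
force: [-0.6, -0.0, -4.6]
grip_width: 0.057
finger_force: 76.0
```

```bash
for i in 1 2 3; do python3 inch.py '{"moves":[[0, 0, 0.064, 0, 0.03], [0, 0, 0, 0, 0.03]]}' | egrep "pos|force|width"; done
```

```text
tcp_pos: [0.6344, -0.2657, 0.0573]
force: [-3.2, 3.3, 2.8]
grip_width: 0.0567
finger_force: 76.9
tcp_pos: [0.6344, -0.2657, 0.0536]
force: [-4.8, 3.3, 5.3]
grip_width: 0.0569
finger_force: 77.2
tcp_pos: [0.6344, -0.2656, 0.0496]
force: [-6.2, 3.8, 5.1]
grip_width: 0.0572
finger_force: 77.3
```

```bash
for i in 1 2; do python3 inch.py '{"moves":[[0, 0, 0.048, 0, 0.03], [0, 0, 0, 0, 0.03]]}' | egrep "pos|force|width"; done
```

```text
tcp_pos: [0.6344, -0.2656, 0.0467]
force: [-6.3, 4.1, 6.8]
grip_width: 0.0568
finger_force: 77.4
tcp_pos: [0.6345, -0.2656, 0.0452]
force: [-10.6, 5.9, 15.9]
grip_width: 0.057
finger_force: 78.7
```

The manual's scale: shifts go in shares of 62.5 mm. Converting my numbers, 0.002 m is 0.032.

```bash
python3 inch.py '{"moves":[[0, 0, 0.032, 0, 0.03], [0, 0, 0, 0, 0.03]]}' | egrep "pos|force|width"; python3 inch.py '{"moves":[[0, 0, -0.048, 0, 0.085], [0, 0, 0, 0, 0.085], [0, 0, 0, 0, 0.085], [0, 0, -0.48, 0, 0.085], [0, 0, -0.48, 0, 0.085], [0, 0, 0, 0, 0.045], [0, 0, 0, 0, 0.045], [0, 0, 0, 0, 0.045]]}';python3 - <<'E'
from plan import *
show();wgold(.055);rows([((.633,-.265,.09),0)])
E
```

```text
tcp_pos: [0.6346, -0.2657, 0.0451]
force: [-16.1, 9.2, 27.2]
grip_width: 0.0572
finger_force: 80.3
clock: 31.72
tcp_pos: [0.6324, -0.2654, 0.1016]
tcp_rot: [0.702, 0.712, 0.008, 0.006]
force: [0.3, 0.1, -0.7]
grip_width: 0.0452
finger_force: 0.0
q [-0.58  0.54  1.41  0.01  1.18 -0.6 ] t 31.73 p [ 0.6324 -0.2654  0.1016]
x [-0.014  1.     0.003] y [1.    0.014 0.019] z [ 0.019  0.003 -1.   ]
area 5159.0 bbox (284, 183, 85, 80) circle 0.6326 -0.2644 r 0.0304 x 0.6033 0.6621 y -0.2944 -0.2345
area 36.5 bbox (6, 252, 9, 11) circle 0.4076 -0.2912 r 0.0049 x 0.4044 0.411 y -0.2952 -0.2872
area 35.5 bbox (21, 284, 18, 10) circle 0.4131 -0.3175 r 0.0078 x 0.4065 0.4204 y -0.3214 -0.3136
1 x [0.0004, 0.0003, 0.0118, 0.0]
```

To row units: 0.02 m is 0.32.

```bash
python3 inch.py '{"moves":[[0, 0, 0.32, 0, 0.045], [0, 0, 0.32, 0, 0.045], [0, 0, 0, 0, 0.045]]}' | egrep "pos|force"; for i in 1 2 3; do python3 inch.py '{"moves":[[0, 0, 0.048, 0, 0.045], [0, 0, 0, 0, 0.045]]}' | egrep "pos|force"; done
```

```text
tcp_pos: [0.632, -0.2645, 0.0594]
force: [-0.2, -0.2, -0.1]
finger_force: 0.0
tcp_pos: [0.6346, -0.2661, 0.0609]
force: [-0.5, -0.1, -0.4]
finger_force: 0.0
tcp_pos: [0.6343, -0.2659, 0.0576]
force: [-0.1, 0.7, 0.2]
finger_force: 0.0
tcp_pos: [0.6342, -0.2657, 0.0542]
force: [0.1, 0.3, 0.1]
finger_force: 0.0
```

```bash
for i in 1 2 3; do python3 inch.py '{"moves":[[0, 0, 0.048, 0, 0.045], [0, 0, 0, 0, 0.045]]}' | egrep "pos|force"; done
```

```text
tcp_pos: [0.6346, -0.266, 0.0534]
force: [-3.7, 2.9, 10.5]
finger_force: 5.3
tcp_pos: [0.6347, -0.2661, 0.0531]
force: [-11.7, 7.2, 27.6]
finger_force: 13.5
tcp_pos: [0.6349, -0.2661, 0.0529]
force: [-18.5, 9.9, 43.4]
finger_force: 21.7
```

```bash
python3 inch.py '{"moves":[[0, 0, -0.16, 0, 0.045], [0, 0, -0.8, 0, 0.045], [0, 0, -0.8, 0, 0.045], [0, 0, -0.8, 0, 0.045], [0, 0, 0, 0, 0.045]]}'
python3 - <<'E'
from plan import *
wgold(.055)
a=r.snapshot("scene")["frame"];h=cv2.cvtColor(a,cv2.COLOR_RGB2HSV)
m=((h[...,0]>=15)&(h[...,0]<=32)&(h[...,1]>110)&(h[...,2]>60));m[:240]=0;m[285:]=0;m[:,:370]=0;m[:,430:]=0
v,u=np.nonzero(m);print("scene gold",u.min(),u.max(),v.min(),v.max())
t=np.linspace(0,6.28,60)
for zz in(.045,.055,.059,.069):
    q=proj("scene",np.c_[.633+.0305*np.cos(t),-.265+.0305*np.sin(t),0*t+zz]);print(zz,q.min(0),q.max(0))
E
```

```text
clock: 34.28
tcp_pos: [0.6338, -0.2678, 0.2117]
tcp_rot: [0.702, 0.712, 0.009, 0.012]
force: [0.1, -0.0, 0.8]
grip_width: 0.0452
finger_force: 0.0
area 2344.0 bbox (293, 152, 56, 55) circle 0.6329 -0.2649 r 0.03 x 0.6035 0.6616 y -0.2941 -0.2354
area 659.5 bbox (52, 201, 43, 40) circle 0.3727 -0.3122 r 0.0266 x 0.3475 0.3919 y -0.335 -0.2895
area 354.0 bbox (70, 339, 29, 34) circle 0.3275 -0.4989 r 0.0291 x 0.3146 0.3477 y -0.5267 -0.4723
scene gold 387 407 257 271
0.045 [385.05662759 257.16046646] [407.83930148 272.49713588]
0.055 [385.42747412 254.39155862] [408.31754039 269.68138571]
0.059 [385.57676248 253.27702921] [408.5100695  268.54769761]
0.069 [385.95238393 250.4731014 ] [408.99451039 265.69479861]
```

```bash
python3 -c "
from cell import r
print(r.sign_off())"
```

```text
the job is handed in; nothing more can be done
None
```

The job is handed in at about 34 s of the 72 s, though no verdict came back: the bushing was fished out with the hook and pressed flange-up into the housing until it stopped hard at about 43 N, and the hook is back in its cradle. My moves kept clear of the tub, mount and carton, but I did not re-measure their positions.

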